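Close a plaster casting mould by driving its wedge pins crisscross

TASK

Close the big grey-lidded plaster mould by pushing down its four orange-headed wedge pins so that the lid is drawn down evenly: in a first round push each about halfway, and only when all four are about halfway push each fully home in a second round. In both rounds work crisscross: after one pin always do the diagonally opposite one next, then the other diagonal pair.

Things in the scene. Friction and masses are not known exactly. Their poses are not given: they have to be found in the camera images.
- pin_a_top (a point): Centre of the flat top of orange pin head A, z up; diagonally opposite pin_c. All four pins are alike: head 40 mm across, 14 mm thick; under it 20 mm of yellow shank, then bare steel. Heights of this point above the bench: 154 mm fully out, 134 mm halfway (bare steel just gone, yellow showing), 114 mm fully home (head sits on its collar, a hard stop). At the start 0 to 5 mm driven.
- pin_b_top (a point): Centre of the flat top of orange pin head B, z up; diagonally opposite pin_d. As pin_a. Pins move only straight up and down, 40 mm in all. Each slides under a steady push of 8 to 10 N on its head and stays where it is left, without springing back.
- pin_c_top (a point): Centre of the flat top of orange pin head C, z up; diagonally opposite pin_a. As pin_a. The pins stand at the corners of a 140 mm square (diagonal 198 mm) on the 210 mm square lid, which is level, at any yaw, its top 90 mm above the bench.
- pin_d_top (a point): Centre of the flat top of orange pin head D, z up; diagonally opposite pin_b. As pin_a. Each pin enters a dark steel collar whose top is 100 mm above the bench. Nothing on the lid between the pins is higher than 120 mm above the bench.

How it is judged (in metres and radians):
On the way:
1. all four pins are about halfway down at once (each driven 10 to 30 mm of its 40 mm) (height (world z) of pin_a_top between 0.124 and 0.144 m and height (world z) of pin_b_top between 0.124 and 0.144 m and height (world z) of pin_c_top between 0.124 and 0.144 m and height (world z) of pin_d_top between 0.124 and 0.144 m), for 0.1 s.
At the end, for the whole second after the job is handed in: All four orange pin heads are fully home on their collars: each head's top is less than 118 mm above the bench (within 4 mm of home) (height (world z) of each of pin_a_top, pin_b_top, pin_c_top, pin_d_top below 0.118 m); the robot touches nothing.
It fails at once if first round not crisscross: one pin of each diagonal is driven past 10 mm while its opposite is not (((height (world z) of pin_a_top below 0.144 m and height (world z) of pin_c_top above 0.144 m) or (height (world z) of pin_c_top below 0.144 m and height (world z) of pin_a_top above 0.144 m)) and ((height (world z) of pin_b_top below 0.144 m and height (world z) of pin_d_top above 0.144 m) or (height (world z) of pin_d_top below 0.144 m and height (world z) of pin_b_top above 0.144 m))).
It fails at once if second round not crisscross: one pin of each diagonal is driven past 33 mm while its opposite is not (((height (world z) of pin_a_top below 0.121 m and height (world z) of pin_c_top above 0.121 m) or (height (world z) of pin_c_top below 0.121 m and height (world z) of pin_a_top above 0.121 m)) and ((height (world z) of pin_b_top below 0.121 m and height (world z) of pin_d_top above 0.121 m) or (height (world z) of pin_d_top below 0.121 m and height (world z) of pin_b_top above 0.121 m))).
It also fails if it takes over 51 s, if anything falls off the work surface, if the arm or the gripper's body presses on something with over 40 N, if the wrist force passes 120 N, or if a joint passes its speed limit or range.

ROBOT

A 6-joint arm with a two-finger parallel gripper is mounted at the origin on the work surface. World frame = base frame: x ahead of the robot, y to its left, z up, the work surface at z = 0. Lengths are in mm, angles in degrees, forces in N, time in s.
With the tool pointing down it reaches from about 300 to 850 mm from the base axis. Payload 4.2 kg.
Tool frame: the origin (TCP) lies on the centre line of the jaws, within the pads' length; the fingertips stand 14 mm ahead of it and the grasp point (between the pads) lies 5 mm behind it; x points along the fingers, y is the direction in which the jaws open and shut, and the axes are right-handed (so a half turn about x gives the same grasp; the last joint's range is limited). The gripper opens to 91 mm and grips with 3 to 60 N. Pads are 32 mm wide; open, the fingers measure 118 mm over their backs; the gripper's body (76 mm by 178 mm) begins 60 mm behind the grasp point.
Start: joints at [74.714, 18.312, 89.639, -0, 72.044, -1.146], TCP at [140.475, 557.592, 227.976] pointing down, gripper open.
Joint ranges: [-177.97, 177.97], [-48.28, 115.42], [12.27, 149.76], [-77.06, 257.06], [2.81, 150.46], [-146.56, 146.56]. Speed limits (degrees/s): [147.25, 147.25, 180, 180, 180, 180].

INTERFACE

Orientations are given as [roll, pitch, yaw] about the fixed x, y, z axes, in that order (R = Rz(yaw) Ry(pitch) Rx(roll)).
In Python, from workcell import readout, optics, env gives the robot as it stands.
- The arm moves only by the shell command python3 -m creep 'ROWS' [OPENING] [FORCE]. ROWS is JSON, a list of rows, each an object with "translation": the shift along the world's x, y, z in cm, a list of three; "delta_rot": the turn, a rotation vector about the world's x, y, z in rad, a list of three. In form: [{"translation": [dx, dy, dz], "delta_rot": [rx, ry, rz]}, ...]. A call has 1 to 5 rows; each row shifts and turns the commanded pose from where the row before left it; what a row does not reach is not made up. A row lasts 1/12 s, in which the tool goes at most 41.7 mm and 7.16 degrees, less where a joint would pass 70% of its speed; a pose out of reach is approached as far as the arm can. A call with a gripper value outside its range is refused whole. OPENING is the gripper's target within -1 to 1 (fully open at 1, half-way at 0, shut at -1), set as the call begins (- or left out, the last holds). The fingers move at their own pace and stop on an object; FORCE is the grip in N (left out, the last holds). Time passes only in rows, so rows that do not move let the fingers close. It gives the time, the measured TCP pose, the force and the opening at its end, in the units of the state.
- readout.state(): the state, without advancing time (a new reading comes with each control period).
- optics.grab_frame(name): name is "scene" or "top" or "wrist"; returns (picture, depth): 480x640x3 uint8, red, green, blue; 480x640 float32, mm along the optical axis (not along the pixel's ray), 0 where there is no reading.
- optics.camera_params(name): a dict with "mtx" (3x3 intrinsics, pixels), "R" (3x3) and "t" (3): a world point X has camera coordinates R X + t. Camera axes: x right, y down, z forward; pixel columns grow to the right and rows downward; lengths in mm; the calibration is good to about 2 mm. A picture is of the moment at which its call begins: read the wrist's pose just before it. camera_params takes no time and is no camera call; for the wrist camera it gives the pose at the moment of the call.
- env.job_done(): hands the job in, once; it reports no verdict.
The state is a dict: "time_s": time; "qpos": joint angles; "qvel": joint speeds; "effort": joint torques, N m; "ee_pos": TCP position; "ee_rot": TCP orientation; "force": force on the tool from outside, world axes, zero at the start; "torque": the same for the moment, N m; "gripper_width": finger opening in mm.
Only numpy, scipy, OpenCV 4.12 (cv2) and the standard library are available. Lean on these libraries where they do the work, as an engineer would, in place of code of your own. Each camera call takes 0.05 s, during which the arm holds its last target.

## Working session

There is one attempt and no reset: what is moved stays moved. The work goes in short steps, Python scripts to look and compute and a shell command to move; the robot and the scene stay as the last step left them, time stands still between calls to the robot, and variables do not carry over. Pictures are saved under pics/ and viewed, and the job is handed in when it is done.

```bash
ls; mkdir -p pics; python3 - <<'E'
from workcell import readout, optics
import cv2
print(readout.state())
for n in("scene","top"):
    p,d=optics.grab_frame(n); cv2.imwrite(f"pics/{n}0.png",p[:,:,::-1])
    import numpy as np; np.save(f"pics/{n}0.npy",d)
E
```

```text
pics
{'time_s': 0.0, 'qpos': array([ 7.47142615e+01,  1.83496460e+01,  8.97057514e+01, -3.89936732e-04,
        7.20437254e+01, -1.14667640e+00]), 'qvel': array([ 0.04208451,  0.07142498, -0.03906207,  0.0248585 ,  0.02831473,
        0.02650518]), 'effort': array([-4.37908493e-04, -4.12469566e+01, -2.31966162e+01,  7.27218948e-02,
        4.58573992e-02, -1.55551329e-04]), 'ee_pos': array([140.34130727, 557.11692477, 227.14469643]), 'ee_rot': array([ -90.93238185,   89.90087652, -105.07132338]), 'force': array([-0.24941387, -0.89213538,  0.46296605]), 'torque': array([ 0.00138965, -0.02940964,  0.01395359]), 'gripper_width': 91.55123377901377}
```

View pics/scene0.png

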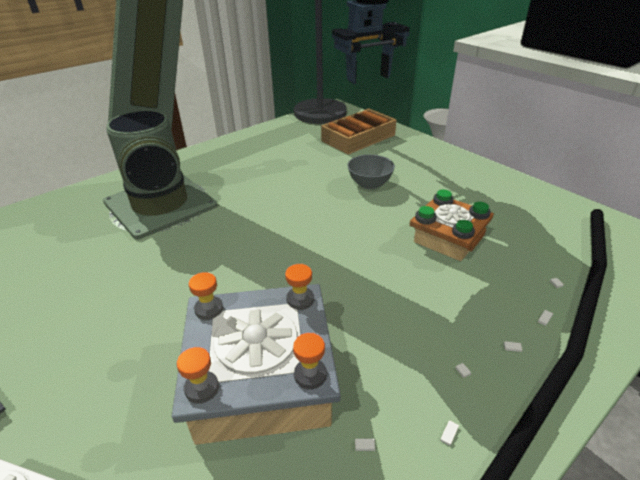

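View pics/top0.png

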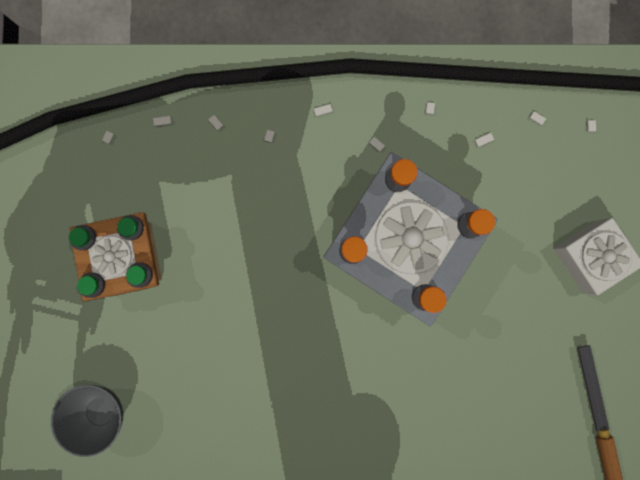

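The top view shows the big grey mould with orange heads near px (404,173), (481,222), (432,298) and (354,250). The green-pinned small mould is a decoy. Next I locate the heads by colour and depth.

```bash
cat > h.py <<'E'
import numpy as np, cv2
from workcell import optics, readout
def heads(name,p,d,P=None,show=True):
    P=P or optics.camera_params(name); K,R,t=map(np.array,(P["mtx"],P["R"],P["t"]))
    hsv=cv2.cvtColor(p,cv2.COLOR_RGB2HSV)
    m=cv2.inRange(hsv,(4,200,120),(13,255,255))
    n,l,s,c=cv2.connectedComponentsWithStats(m)
    out=[]
    for i in range(1,n):
        if s[i,4]<150: continue
        v,u=np.nonzero((l==i)&(d>0)); z=d[v,u]
        X=np.linalg.inv(K)@np.stack([u*z,v*z,z]); W=(R.T@(X-t.reshape(3,1))).T
        zt=np.percentile(W[:,2],90)
        top=W[abs(W[:,2]-np.median(W[W[:,2]>zt-5][:,2]))<4]
        # enclosing-circle centre of top pts
        (cx,cy),r=cv2.minEnclosingCircle(top[:,:2].astype(np.float32))
        out.append((c[i].round(0).tolist(),s[i,4],top.mean(0).round(1).tolist(),np.round([cx,cy,r],1).tolist(),len(top),W[:,2].max().round(1)))
    for o in out: print(name,*o)
    return out
E
python3 - <<'E'
from h import *
for n in("top","scene"):
    p=cv2.imread(f"pics/{n}0.png")[:,:,::-1].copy(); heads(n,p,np.load(f"pics/{n}0.npy"))
    P=optics.camera_params(n);print((-P["R"].T@P["t"]).round())
E
```

```text
[525.  51. 825.]
scene [298.0, 273.0] 332 [555.7, 0.0, 148.7] [554.6, -0.6, 19.1] 332 151.1
scene [205.0, 281.0] 204 [482.7, -113.1, 150.0] [479.4, -117.1, 18.7] 204 152.5
scene [309.0, 345.0] 533 [673.6, -74.8, 152.8] [672.0, -74.2, 19.3] 531 155.5
[ 958. -287.  588.]
```

```bash
sed -i 's/(4,200,120),(13,255,255)/(3,180,110),(16,255,255)/' h.py
python3 - <<'E'
from h import *
for n in("top","scene"):
    p=cv2.imread(f"pics/{n}0.png")[:,:,::-1].copy(); heads(n,p,np.load(f"pics/{n}0.npy"))
    h=cv2.cvtColor(p,cv2.COLOR_RGB2HSV)
    if n=="top":
        print([h[v,u].tolist() for u,v in((404,173),(481,222),(432,298),(354,250))])
E
```

```text
top [404.0, 172.0] 506 [670.6, -73.0, 153.7] [670.8, -73.5, 19.3] 493 156.7
top [481.0, 222.0] 503 [595.1, -190.0, 150.8] [595.3, -190.5, 19.2] 492 153.8
top [354.0, 249.0] 495 [553.7, 2.7, 149.5] [553.8, 2.3, 19.2] 492 154.0
top [432.0, 299.0] 511 [478.5, -114.5, 150.9] [478.2, -114.8, 19.2] 506 154.2
[[14, 216, 175], [14, 213, 176], [14, 214, 175], [14, 213, 177]]
scene [298.0, 275.0] 455 [556.2, -0.7, 148.4] [554.2, 0.5, 20.3] 394 151.1
scene [202.0, 283.0] 464 [481.2, -117.7, 149.9] [479.6, -117.0, 19.8] 405 152.6
scene [309.0, 348.0] 701 [674.1, -76.1, 152.6] [672.1, -75.5, 19.7] 628 155.5
scene [193.0, 362.0] 705 [598.5, -193.2, 149.9] [597.2, -192.6, 19.3] 671 152.3
```

Both cameras agree to about 2–3 mm, and the distances are 197 mm on the diagonal and 139 mm on the side, which match. Averages: A(671,-74), C(479,-116), B(596,-191), D(554,1). I'll push with closed fingertips (tip = TCP − 14 mm) in the order D, B, A, C, starting by shutting the gripper while travelling to D at height.

```bash

python3 -m creep '[{"translation":[2.3,-3.1,0],"delta_rot":[0,0,0]},{"translation":[2.3,-3.1,0],"delta_rot":[0,0,0]},{"translation":[2.3,-3.1,0],"delta_rot":[0,0,0]},{"translation":[2.3,-3.1,0],"delta_rot":[0,0,0]},{"translation":[2.3,-3.1,0],"delta_rot":[0,0,0]}]' -1 20
python3 -m creep '[{"translation":[2.3,-3.1,0],"delta_rot":[0,0,0]},{"translation":[2.3,-3.1,0],"delta_rot":[0,0,0]},{"translation":[2.3,-3.1,0],"delta_rot":[0,0,0]},{"translation":[2.3,-3.1,0],"delta_rot":[0,0,0]},{"translation":[2.3,-3.1,0],"delta_rot":[0,0,0]}]'
```

```text
time_s: 0.52
ee_pos: [256.0, 400.9, 227.6]
ee_rot: [-95.2, 90.0, -109.3]
force: [0.4, -0.4, -0.4]
gripper_width: 60.6
time_s: 0.93
ee_pos: [371.0, 245.8, 227.8]
ee_rot: [-152.5, 90.0, -166.7]
force: [1.2, 1.0, -0.5]
gripper_width: 27.6
```

```bash

python3 -m creep '[{"translation":[2.3,-3.05,0],"delta_rot":[0,0,0]},{"translation":[2.3,-3.05,0],"delta_rot":[0,0,0]},{"translation":[2.3,-3.05,0],"delta_rot":[0,0,0]},{"translation":[2.3,-3.05,0],"delta_rot":[0,0,0]},{"translation":[2.3,-3.05,0],"delta_rot":[0,0,0]}]'
python3 -m creep '[{"translation":[2.3,-3.05,-0.5],"delta_rot":[0,0,0]},{"translation":[2.3,-3.05,-1],"delta_rot":[0,0,0]},{"translation":[2.2,-3.05,-1],"delta_rot":[0,0,0]},{"translation":[0,0,-1],"delta_rot":[0,0,0]},{"translation":[0,0,0],"delta_rot":[0,0,0]}]'
python3 - <<'E'
from h import *
print(readout.state())
p,d=optics.grab_frame("scene"); cv2.imwrite("pics/s1.png",p[:,:,::-1])
E
```

```text
time_s: 1.35
ee_pos: [486.1, 93.3, 227.8]
ee_rot: [175.6, 90.0, 161.4]
force: [-0.4, 0.5, 0.6]
gripper_width: 0.2
time_s: 1.77
ee_pos: [552.6, 2.1, 190.1]
ee_rot: [-169.5, 89.7, 176.1]
force: [-0.7, 0.2, 1.0]
gripper_width: 0.6
{'time_s': 1.7667, 'qpos': array([-9.80491297e-01,  1.80069946e+01,  9.57960187e+01,  1.78132892e-02,
        6.65211736e+01, -7.66593956e+01]), 'qvel': array([ 2.53409714, -2.49138425,  0.06069151,  0.68068169,  2.22231589,
        0.27914809]), 'effort': array([ -1.34822868, -39.9174571 , -23.61445785,  -0.17968424,
        -0.32100275,  -0.04798895]), 'ee_pos': array([552.6012162 ,   2.13594464, 190.1011763 ]), 'ee_rot': array([-169.53744846,   89.67540275,  176.13431266]), 'force': array([-0.71738242,  0.20445252,  0.95224998]), 'torque': array([-0.03220313,  0.02658667,  0.02038726]), 'gripper_width': 0.6236285532253387}
```

View pics/s1.png

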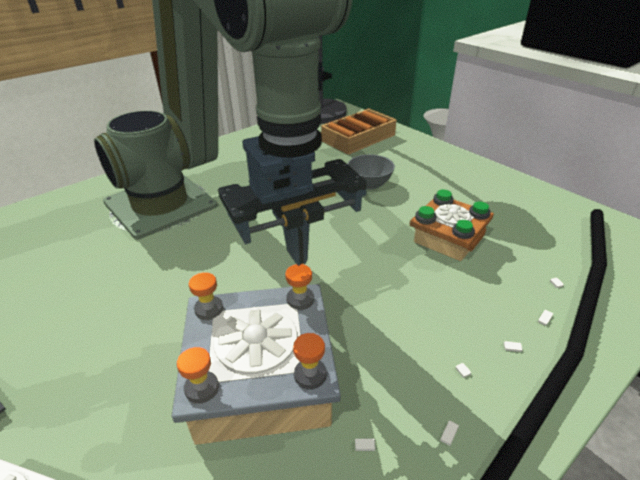

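The closed fingertips sit just above pin D's head, at about (298,268). I push D to halfway, which is TCP z ≈ 148.

```bash

python3 -m creep '[{"translation":[0.1,0,-1],"delta_rot":[0,0,0]},{"translation":[0,0,-1],"delta_rot":[0,0,0]},{"translation":[0,0,-0.4],"delta_rot":[0,0,0]},{"translation":[0,0,-0.4],"delta_rot":[0,0,0]},{"translation":[0,0,-0.4],"delta_rot":[0,0,0]}]'
python3 -m creep '[{"translation":[0,0,-0.4],"delta_rot":[0,0,0]},{"translation":[0,0,-0.3],"delta_rot":[0,0,0]},{"translation":[0,0,-0.3],"delta_rot":[0,0,0]},{"translation":[0,0,0],"delta_rot":[0,0,0]}]'
```

```text
time_s: 2.23
ee_pos: [553.9, 4.4, 161.2]
ee_rot: [154.9, 90.0, 140.8]
force: [-3.7, 1.0, 7.5]
gripper_width: 0.4
time_s: 2.57
ee_pos: [553.9, 4.4, 151.5]
ee_rot: [122.0, 89.9, 107.9]
force: [-1.5, 0.8, 2.6]
gripper_width: 0.6
```

```bash

python3 -m creep '[{"translation":[0,-0.2,-0.3],"delta_rot":[0,0,0]},{"translation":[0,0,-0.2],"delta_rot":[0,0,0]},{"translation":[0,0,0],"delta_rot":[0,0,0]}]'
python3 - <<'E'
from h import *
print(readout.state()["force"])
for n in ("scene",'top'):
    p,d=optics.grab_frame(n); cv2.imwrite(f"pics/{n}2.png",p[:,:,::-1]); heads(n,p,d)
p=cv2.imread("pics/scene2.png")[200:420,140:400]; cv2.imwrite("pics/s2c.png",cv2.resize(p,None,fx=2.7,fy=2.7,interpolation=3))
E
```

```text
time_s: 2.82
ee_pos: [554.6, 2.8, 146.8]
ee_rot: [70.6, 89.9, 56.4]
force: [-1.3, 2.2, 3.1]
gripper_width: -0.0
[-1.33879897  2.24717972  3.08404655]
scene [202.0, 283.0] 429 [481.0, -117.8, 150.0] [479.9, -117.2, 19.3] 384 152.1
scene [296.0, 287.0] 214 [558.2, -9.3, 131.1] [555.3, -0.4, 18.9] 155 137.9
scene [309.0, 348.0] 695 [674.4, -76.0, 152.6] [672.8, -75.4, 19.5] 617 155.3
scene [193.0, 362.0] 683 [598.5, -192.9, 149.9] [597.4, -192.7, 19.1] 650 152.1
top [404.0, 171.0] 452 [671.8, -73.1, 153.8] [671.7, -72.9, 18.8] 448 157.2
top [482.0, 221.0] 463 [595.5, -191.3, 150.9] [595.4, -190.5, 19.1] 458 153.9
top [425.0, 300.0] 158 [477.1, -103.0, 150.8] [478.0, -106.5, 16.0] 151 459.4
```

View pics/s2c.png

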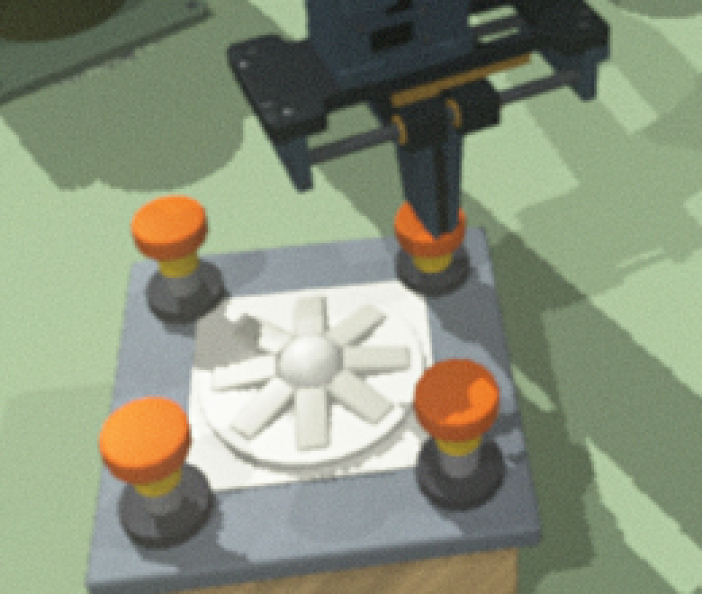

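D shows yellow only at about (432,260 in the crop), so its top is at ≈133 mm. Now I lift and go to B.

```bash

python3 -m creep '[{"translation":[0,0,2],"delta_rot":[0,0,0]},{"translation":[0,0,2],"delta_rot":[0,0,0]},{"translation":[0.8,-3.5,0],"delta_rot":[0,0,0]},{"translation":[0.8,-3.5,0],"delta_rot":[0,0,0]},{"translation":[0.8,-3.5,0],"delta_rot":[0,0,0]}]'
python3 -m creep '[{"translation":[0.8,-3.5,0],"delta_rot":[0,0,0]},{"translation":[0.8,-3.5,0],"delta_rot":[0,0,0]},{"translation":[0.2,-1.9,0],"delta_rot":[0,0,0]},{"translation":[0,0,0],"delta_rot":[0,0,0]}]'
```

```text
time_s: 3.33
ee_pos: [578.9, -104.5, 186.4]
ee_rot: [-25.4, 89.9, -39.4]
force: [-0.2, 0.2, 0.7]
gripper_width: 0.7
time_s: 3.67
ee_pos: [596.8, -196.9, 185.2]
ee_rot: [-72.2, 89.9, -86.5]
force: [-0.5, 0.7, -0.0]
gripper_width: 0.5
```

```bash

python3 -m creep '[{"translation":[-0.1,0.55,-0.8],"delta_rot":[0,0,0]},{"translation":[0,0,-0.8],"delta_rot":[0,0,0]},{"translation":[0,0,-0.4],"delta_rot":[0,0,0]},{"translation":[0,0,-0.4],"delta_rot":[0,0,0]},{"translation":[0,0,-0.4],"delta_rot":[0,0,0]}]'
python3 -m creep '[{"translation":[0,0,-0.4],"delta_rot":[0,0,0]},{"translation":[0,0,-0.4],"delta_rot":[0,0,0]},{"translation":[0,0,-0.3],"delta_rot":[0,0,0]},{"translation":[0,0,0],"delta_rot":[0,0,0]}]'
```

```text
time_s: 4.08
ee_pos: [594.4, -185.0, 158.4]
ee_rot: [165.1, 89.9, 151.0]
force: [-3.1, 2.0, 7.6]
gripper_width: 0.4
time_s: 4.42
ee_pos: [594.6, -185.1, 147.1]
ee_rot: [164.0, 89.9, 150.0]
force: [-1.4, 0.4, 1.3]
gripper_width: 0.0
```

```bash

python3 -m creep '[{"translation":[0,0,2],"delta_rot":[0,0,0]},{"translation":[0,0,2],"delta_rot":[0,0,0]},{"translation":[1.9,2.7,0],"delta_rot":[0,0,0]},{"translation":[1.9,2.7,0],"delta_rot":[0,0,0]},{"translation":[1.9,2.7,0],"delta_rot":[0,0,0]}]'
python3 -m creep '[{"translation":[1.9,2.7,0],"delta_rot":[0,0,0]},{"translation":[0,0.4,0],"delta_rot":[0,0,0]},{"translation":[0,0,0],"delta_rot":[0,0,0]},{"translation":[0,0,0],"delta_rot":[0,0,0]}]'
python3 - <<'E'
from h import *
for n in ("scene",):
    p,d=optics.grab_frame(n); cv2.imwrite(f"pics/{n}3.png",p[:,:,::-1]); heads(n,p,d)
print(readout.state()["ee_pos"])
E
```

```text
time_s: 4.83
ee_pos: [652.9, -104.2, 187.4]
ee_rot: [7.5, 89.9, -6.6]
force: [0.2, -0.6, 0.2]
gripper_width: 0.4
time_s: 5.17
ee_pos: [670.9, -74.2, 186.5]
ee_rot: [-144.2, 89.9, -158.3]
force: [-0.4, 0.1, 1.0]
gripper_width: 0.3
scene [203.0, 284.0] 457 [482.1, -116.9, 149.8] [480.0, -117.2, 19.5] 382 287.7
scene [308.0, 350.0] 550 [676.8, -79.0, 152.6] [673.4, -75.7, 19.0] 459 179.1
scene [196.0, 371.0] 576 [599.4, -192.5, 132.1] [597.1, -193.4, 19.2] 558 134.7
[670.71099594 -75.05884582 186.68917394]
```

B is at ≈133. Now A, where the tool is already centred.

```bash

python3 -m creep '[{"translation":[0,0,-0.8],"delta_rot":[0,0,0]},{"translation":[0,0,-0.6],"delta_rot":[0,0,0]},{"translation":[0,0,-0.4],"delta_rot":[0,0,0]},{"translation":[0,0,-0.4],"delta_rot":[0,0,0]},{"translation":[0,0,-0.4],"delta_rot":[0,0,0]}]'
python3 -m creep '[{"translation":[0,0,-0.4],"delta_rot":[0,0,0]},{"translation":[0,0,-0.4],"delta_rot":[0,0,0]},{"translation":[0,0,-0.4],"delta_rot":[0,0,0]},{"translation":[0,0,-0.2],"delta_rot":[0,0,0]},{"translation":[0,0,0],"delta_rot":[0,0,0]}]'
```

```text
time_s: 5.63
ee_pos: [670.5, -75.8, 161.7]
ee_rot: [-143.8, 89.9, -158.0]
force: [-3.4, -0.3, 7.0]
gripper_width: 0.3
time_s: 6.05
ee_pos: [670.5, -75.8, 147.3]
ee_rot: [-142.3, 89.9, -156.5]
force: [-3.0, -0.9, 4.2]
gripper_width: 0.4
```

```bash

python3 -m creep '[{"translation":[0,0,2],"delta_rot":[0,0,0]},{"translation":[0,0,2],"delta_rot":[0,0,0]},{"translation":[-3.6,-0.8,0],"delta_rot":[0,0,0]},{"translation":[-3.6,-0.8,0],"delta_rot":[0,0,0]},{"translation":[-3.6,-0.8,0],"delta_rot":[0,0,0]}]'
python3 -m creep '[{"translation":[-3.6,-0.8,0],"delta_rot":[0,0,0]},{"translation":[-3.6,-0.8,0],"delta_rot":[0,0,0]},{"translation":[-1.1,0,0],"delta_rot":[0,0,0]},{"translation":[0,0,0],"delta_rot":[0,0,0]},{"translation":[0,0,0],"delta_rot":[0,0,0]}]'
```

```text
time_s: 6.47
ee_pos: [562.2, -99.4, 186.5]
ee_rot: [-36.5, 90.0, -50.6]
force: [-0.6, -1.1, 0.5]
gripper_width: 0.4
time_s: 6.88
ee_pos: [481.1, -115.2, 187.4]
ee_rot: [10.5, 89.9, -3.7]
force: [0.7, 0.3, -0.1]
gripper_width: 0.4
```

```bash

python3 -m creep '[{"translation":[-0.1,0,-0.8],"delta_rot":[0,0,0]},{"translation":[0,0,-0.8],"delta_rot":[0,0,0]},{"translation":[0,0,-0.4],"delta_rot":[0,0,0]},{"translation":[0,0,-0.4],"delta_rot":[0,0,0]},{"translation":[0,0,-0.4],"delta_rot":[0,0,0]}]'
python3 -m creep '[{"translation":[0,0,-0.4],"delta_rot":[0,0,0]},{"translation":[0,0,-0.4],"delta_rot":[0,0,0]},{"translation":[0,0,-0.4],"delta_rot":[0,0,0]},{"translation":[0,0,0],"delta_rot":[0,0,0]},{"translation":[0,0,0],"delta_rot":[0,0,0]}]'
python3 - <<'E'
from h import *
for n in ("scene","top"):
    p,d=optics.grab_frame(n); cv2.imwrite(f"pics/{n}4.png",p[:,:,::-1]); heads(n,p,d)
p=cv2.imread("pics/scene4.png")[200:420,140:400]; cv2.imwrite("pics/s4c.png",cv2.resize(p,None,fx=2.7,fy=2.7,interpolation=3))
E
```

```text
time_s: 7.3
ee_pos: [479.9, -114.6, 158.7]
ee_rot: [161.6, 89.9, 147.5]
force: [-2.0, 0.3, 8.0]
gripper_width: 0.5
time_s: 7.72
ee_pos: [479.8, -114.6, 146.4]
ee_rot: [152.2, 90.0, 138.1]
force: [-0.5, -0.6, 0.4]
gripper_width: 0.5
scene [299.0, 283.0] 438 [556.2, -0.9, 131.5] [554.1, -0.7, 20.0] 383 134.3
scene [203.0, 296.0] 206 [483.9, -123.4, 130.8] [480.7, -117.4, 18.8] 163 151.4
scene [309.0, 358.0] 714 [674.0, -75.9, 132.2] [672.7, -75.2, 20.0] 629 134.5
scene [196.0, 372.0] 706 [598.9, -193.3, 132.0] [598.0, -192.1, 19.5] 644 134.9
top [401.0, 174.0] 466 [670.7, -73.2, 133.3] [670.7, -73.3, 19.3] 464 136.6
top [477.0, 222.0] 449 [595.6, -190.3, 133.1] [595.5, -190.5, 18.8] 448 136.6
top [353.0, 250.0] 462 [553.6, 2.6, 132.6] [553.6, 2.2, 19.0] 459 137.1
```

View pics/s4c.png

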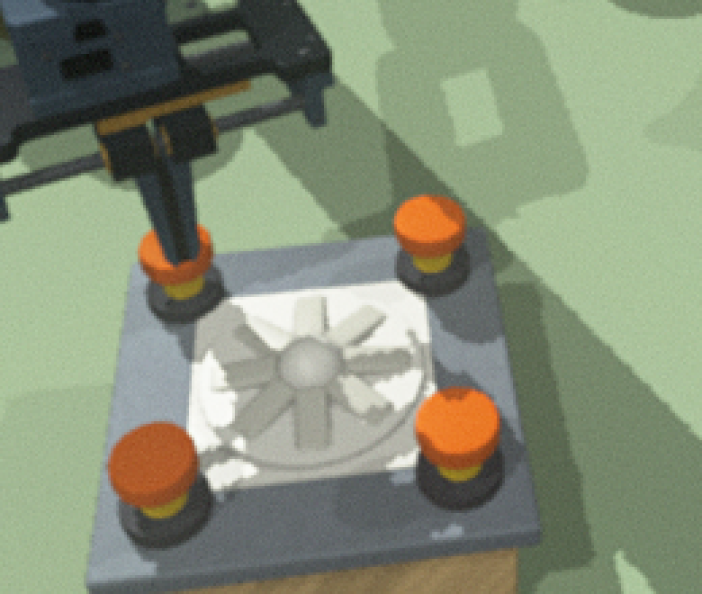

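All four read 131–133 mm with only yellow shank showing, so the half-way state is reached. For round 2, after C I do its opposite A, then C, D and B.

```bash

python3 -m creep '[{"translation":[0,0,1.5],"delta_rot":[0,0,0]},{"translation":[0,0,1],"delta_rot":[0,0,0]},{"translation":[3.6,0.8,0],"delta_rot":[0,0,0]},{"translation":[3.6,0.8,0],"delta_rot":[0,0,0]},{"translation":[3.6,0.8,0],"delta_rot":[0,0,0]}]'
python3 -m creep '[{"translation":[3.6,0.8,0],"delta_rot":[0,0,0]},{"translation":[3.6,0.8,0],"delta_rot":[0,0,0]},{"translation":[1.1,0,0],"delta_rot":[0,0,0]},{"translation":[0,0,0],"delta_rot":[0,0,0]},{"translation":[0,0,0],"delta_rot":[0,0,0]}]'
```

```text
time_s: 8.23
ee_pos: [589.1, -90.8, 172.9]
ee_rot: [2.5, 89.9, -11.7]
force: [0.2, -0.6, 0.7]
gripper_width: 0.7
time_s: 8.65
ee_pos: [670.4, -74.8, 171.3]
ee_rot: [-167.3, 89.9, 178.6]
force: [0.4, -0.4, -0.7]
gripper_width: 0.6
```

```bash

python3 -m creep '[{"translation":[0,0,-1],"delta_rot":[0,0,0]},{"translation":[0,0,-0.8],"delta_rot":[0,0,0]},{"translation":[0,0,-0.5],"delta_rot":[0,0,0]},{"translation":[0,0,-0.5],"delta_rot":[0,0,0]},{"translation":[0,0,-0.4],"delta_rot":[0,0,0]}]'
python3 -m creep '[{"translation":[0,0,-0.4],"delta_rot":[0,0,0]},{"translation":[0,0,-0.3],"delta_rot":[0,0,0]},{"translation":[0,0,-0.2],"delta_rot":[0,0,0]},{"translation":[0,0,-0.1],"delta_rot":[0,0,0]},{"translation":[0,0,0],"delta_rot":[0,0,0]}]'
```

```text
time_s: 9.07
ee_pos: [668.8, -75.1, 140.5]
ee_rot: [-169.3, 89.9, 176.6]
force: [-4.5, 0.5, 7.4]
gripper_width: 0.7
time_s: 9.48
ee_pos: [668.8, -75.2, 130.6]
ee_rot: [-167.2, 89.9, 178.6]
force: [-3.0, 0.2, 5.0]
gripper_width: 0.8
```

```bash

python3 -m creep '[{"translation":[0,0,-0.15],"delta_rot":[0,0,0]},{"translation":[0,0,-0.15],"delta_rot":[0,0,0]},{"translation":[0,0,0],"delta_rot":[0,0,0]}]'
```

```text
time_s: 9.73
ee_pos: [668.8, -75.1, 128.3]
ee_rot: [-166.0, 89.9, 179.9]
force: [-4.3, -0.0, 8.0]
gripper_width: 0.5
```

```bash

python3 -m creep '[{"translation":[0,0,-0.15],"delta_rot":[0,0,0]},{"translation":[0,0,0],"delta_rot":[0,0,0]}]'
```

```text
time_s: 9.9
ee_pos: [668.8, -75.1, 128.3]
ee_rot: [-159.6, 89.9, -173.8]
force: [-6.3, 1.2, 13.5]
gripper_width: 0.7
```

A is on its stop: the force rose to 13.5 N with no further motion. Next is C.

```bash

python3 -m creep '[{"translation":[0,0,2],"delta_rot":[0,0,0]},{"translation":[0,0,2],"delta_rot":[0,0,0]},{"translation":[-3.6,-0.8,0],"delta_rot":[0,0,0]},{"translation":[-3.6,-0.8,0],"delta_rot":[0,0,0]},{"translation":[-3.6,-0.8,0],"delta_rot":[0,0,0]}]'
python3 -m creep '[{"translation":[-3.6,-0.8,0],"delta_rot":[0,0,0]},{"translation":[-3.6,-0.8,0],"delta_rot":[0,0,0]},{"translation":[-1.1,0,0],"delta_rot":[0,0,0]},{"translation":[0,0,0],"delta_rot":[0,0,0]},{"translation":[0,0,0],"delta_rot":[0,0,0]}]'
```

```text
time_s: 10.32
ee_pos: [560.7, -99.1, 165.2]
ee_rot: [-18.9, 90.0, -33.1]
force: [0.0, -0.5, 0.2]
gripper_width: 0.4
time_s: 10.73
ee_pos: [479.7, -115.1, 165.9]
ee_rot: [9.4, 89.9, -4.8]
force: [0.1, -0.1, -0.5]
gripper_width: 0.5
```

```bash

python3 -m creep '[{"translation":[0,0,-0.8],"delta_rot":[0,0,0]},{"translation":[0,0,-0.6],"delta_rot":[0,0,0]},{"translation":[0,0,-0.5],"delta_rot":[0,0,0]},{"translation":[0,0,-0.5],"delta_rot":[0,0,0]},{"translation":[0,0,-0.4],"delta_rot":[0,0,0]}]'
python3 -m creep '[{"translation":[0,0,-0.4],"delta_rot":[0,0,0]},{"translation":[0,0,-0.3],"delta_rot":[0,0,0]},{"translation":[0,0,-0.2],"delta_rot":[0,0,0]},{"translation":[0,0,-0.2],"delta_rot":[0,0,0]},{"translation":[0,0,0],"delta_rot":[0,0,0]}]'
```

```text
time_s: 11.15
ee_pos: [480.3, -114.7, 137.2]
ee_rot: [97.2, 90.0, 83.1]
force: [-1.5, -0.7, 8.4]
gripper_width: 0.4
time_s: 11.57
ee_pos: [480.4, -114.7, 128.2]
ee_rot: [21.3, 90.0, 7.2]
force: [-5.0, 1.7, 18.3]
gripper_width: 0.1
```

C is home (128.2, 18 N). Next is D.

```bash

python3 -m creep '[{"translation":[0,0,2],"delta_rot":[0,0,0]},{"translation":[0,0,2],"delta_rot":[0,0,0]},{"translation":[1.9,2.9,0],"delta_rot":[0,0,0]},{"translation":[1.9,2.9,0],"delta_rot":[0,0,0]},{"translation":[1.9,2.9,0],"delta_rot":[0,0,0]}]'
python3 -m creep '[{"translation":[1.7,2.9,0],"delta_rot":[0,0,0]},{"translation":[0,0,0],"delta_rot":[0,0,0]},{"translation":[0,0,0],"delta_rot":[0,0,0]}]'
```

```text
time_s: 11.98
ee_pos: [537.7, -26.9, 166.1]
ee_rot: [27.4, 90.0, 13.2]
force: [-0.0, -0.0, 0.1]
gripper_width: 0.6
time_s: 12.23
ee_pos: [554.1, 2.6, 165.1]
ee_rot: [-162.0, 89.9, -175.9]
force: [0.1, 0.6, 0.7]
gripper_width: 0.3
```

```bash

python3 -m creep '[{"translation":[0,0,-0.8],"delta_rot":[0,0,0]},{"translation":[0,0,-0.6],"delta_rot":[0,0,0]},{"translation":[0,0,-0.5],"delta_rot":[0,0,0]},{"translation":[0,0,-0.5],"delta_rot":[0,0,0]},{"translation":[0,0,-0.4],"delta_rot":[0,0,0]}]'
python3 -m creep '[{"translation":[0,0,-0.4],"delta_rot":[0,0,0]},{"translation":[0,0,-0.3],"delta_rot":[0,0,0]},{"translation":[0,0,-0.2],"delta_rot":[0,0,0]},{"translation":[0,0,-0.2],"delta_rot":[0,0,0]},{"translation":[0,0,0],"delta_rot":[0,0,0]}]'
```

```text
time_s: 12.65
ee_pos: [552.5, 0.1, 138.5]
ee_rot: [-162.9, 89.9, -177.1]
force: [-4.5, 0.1, 7.6]
gripper_width: 0.6
time_s: 13.07
ee_pos: [552.5, 0.2, 128.2]
ee_rot: [-160.9, 89.9, -175.1]
force: [-2.9, -0.4, 9.0]
gripper_width: 0.6
```

```bash

python3 -m creep '[{"translation":[0,0,-0.15],"delta_rot":[0,0,0]},{"translation":[0,0,0],"delta_rot":[0,0,0]}]'
python3 -m creep '[{"translation":[0,0,2],"delta_rot":[0,0,0]},{"translation":[0,0,2.1],"delta_rot":[0,0,0]},{"translation":[0.8,-3.5,0],"delta_rot":[0,0,0]},{"translation":[0.8,-3.5,0],"delta_rot":[0,0,0]},{"translation":[0.8,-3.5,0],"delta_rot":[0,0,0]}]'
python3 -m creep '[{"translation":[0.8,-3.5,0],"delta_rot":[0,0,0]},{"translation":[0.8,-3.5,0],"delta_rot":[0,0,0]},{"translation":[0.3,-1.6,0],"delta_rot":[0,0,0]},{"translation":[0,0,0],"delta_rot":[0,0,0]},{"translation":[0,0,0],"delta_rot":[0,0,0]}]'
```

```text
time_s: 13.23
ee_pos: [552.5, 0.1, 128.2]
ee_rot: [-141.6, 90.0, -155.8]
force: [-5.6, -0.4, 16.2]
gripper_width: 0.0
time_s: 13.65
ee_pos: [577.2, -105.5, 167.2]
ee_rot: [5.7, 90.0, -8.4]
force: [-0.2, -0.5, 1.1]
gripper_width: 0.5
time_s: 14.07
ee_pos: [595.7, -190.6, 166.2]
ee_rot: [149.9, 89.9, 135.6]
force: [1.0, 0.7, -1.3]
gripper_width: 0.1
```

D is home (16 N on the stop). The tool is over B, so I push it home.

```bash

python3 -m creep '[{"translation":[0,0,-0.8],"delta_rot":[0,0,0]},{"translation":[0,0,-0.6],"delta_rot":[0,0,0]},{"translation":[0,0,-0.5],"delta_rot":[0,0,0]},{"translation":[0,0,-0.5],"delta_rot":[0,0,0]},{"translation":[0,0,-0.4],"delta_rot":[0,0,0]}]'
python3 -m creep '[{"translation":[0,0,-0.4],"delta_rot":[0,0,0]},{"translation":[0,0,-0.3],"delta_rot":[0,0,0]},{"translation":[0,0,-0.2],"delta_rot":[0,0,0]},{"translation":[0,0,-0.2],"delta_rot":[0,0,0]},{"translation":[0,0,0],"delta_rot":[0,0,0]}]'
python3 -m creep '[{"translation":[0,0,-0.15],"delta_rot":[0,0,0]},{"translation":[0,0,0],"delta_rot":[0,0,0]}]'
```

```text
time_s: 14.48
ee_pos: [595.8, -188.4, 139.2]
ee_rot: [153.5, 89.9, 139.4]
force: [-4.0, 2.0, 7.4]
gripper_width: 0.4
time_s: 14.9
ee_pos: [595.8, -188.4, 128.3]
ee_rot: [149.7, 89.9, 135.7]
force: [-1.7, 1.5, 4.4]
gripper_width: 0.8
time_s: 15.07
ee_pos: [595.8, -188.4, 128.2]
ee_rot: [135.9, 89.9, 121.8]
force: [-4.4, 2.4, 12.1]
gripper_width: 0.9
```

Home. I retreat upwards and aside, then look.

```bash

python3 -m creep '[{"translation":[0,0,2.5],"delta_rot":[0,0,0]},{"translation":[0,0,3],"delta_rot":[0,0,0]},{"translation":[0,0,3],"delta_rot":[0,0,0]},{"translation":[-1,-3,1],"delta_rot":[0,0,0]},{"translation":[-1,-3,0],"delta_rot":[0,0,0]}]'
python3 -m creep '[{"translation":[-1,-3,0],"delta_rot":[0,0,0]},{"translation":[-1,-3,0],"delta_rot":[0,0,0]},{"translation":[-1,-3,0],"delta_rot":[0,0,0]},{"translation":[0,0,0],"delta_rot":[0,0,0]},{"translation":[0,0,0],"delta_rot":[0,0,0]}]'
python3 - <<'E'
from h import *
for n in ("scene","top"):
    p,d=optics.grab_frame(n); cv2.imwrite(f"pics/{n}5.png",p[:,:,::-1]); heads(n,p,d)
s=readout.state();print(s["force"],np.abs(s["qvel"]).max())
E
```

```text
time_s: 15.48
ee_pos: [578.5, -249.1, 225.2]
ee_rot: [-7.7, 89.6, -21.6]
force: [0.4, 0.3, -0.4]
gripper_width: 0.4
time_s: 15.9
ee_pos: [546.0, -340.3, 220.8]
ee_rot: [135.5, 89.9, 121.3]
force: [0.5, 0.1, -0.2]
gripper_width: 0.7
scene [299.0, 292.0] 418 [556.8, -1.1, 113.1] [555.1, -0.4, 19.4] 360 115.1
scene [207.0, 300.0] 382 [480.9, -117.5, 113.3] [478.8, -117.7, 19.7] 365 116.3
scene [310.0, 367.0] 666 [674.0, -75.9, 113.2] [671.6, -75.6, 20.2] 599 115.5
scene [199.0, 380.0] 688 [598.5, -193.1, 113.4] [597.1, -192.8, 19.4] 638 116.0
top [400.0, 177.0] 414 [671.1, -73.5, 114.3] [671.3, -73.7, 18.7] 410 118.1
top [473.0, 224.0] 457 [595.3, -190.3, 114.3] [595.7, -191.0, 19.2] 451 118.3
top [353.0, 250.0] 439 [553.9, 2.2, 114.4] [554.0, 2.1, 18.9] 435 117.5
top [427.0, 298.0] 456 [478.4, -114.7, 114.3] [478.4, -114.7, 19.2] 453 118.3
[ 0.22960959 -0.40809986  0.23545361] 0.8807665274477269
```

View pics/scene5.png

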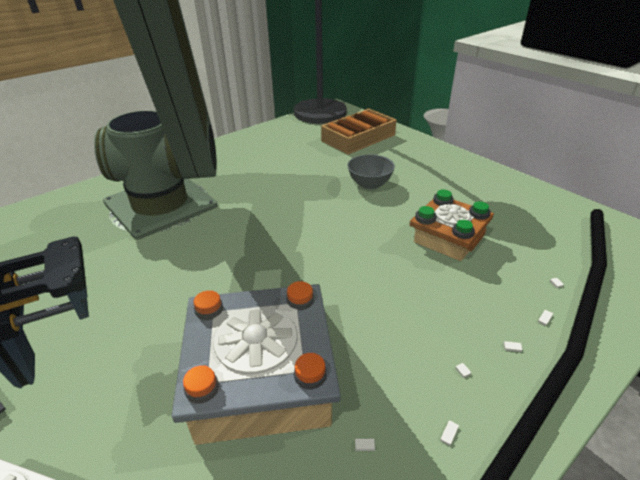

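All four heads, at (207,303), (300,293), (310,368) and (200,382), sit on their collars at 113–114 mm, and the arm is clear. I hand the job in.

```bash
python3 -c "
from workcell import env
print(env.job_done())"
```

```text
the job is handed in; nothing more can be done
None
```

I closed the mould with the shut fingertips and handed the job in at about 16 s of the 51 s allowed; no verdict is reported.

- **First round:** I pushed the pins in the order D, B, A, C. After the fourth, the cameras put all four heads at about 131–133 mm with only yellow shank showing. C was partly hidden by the fingers: the top camera missed it, but the scene camera read 131 mm.
- **Second round:** I pushed A, C, D, B. Each stopped hard at TCP height 128 mm (head at about 114 mm), with the force rising to 12–18 N.
- **Last check:** After the arm had backed away, the top camera read all four heads at 114.3–114.4 mm and the scene camera 113.1–113.4 mm, all under the 118 mm limit. The force was about 0 N and the arm was clear of everything.

Two checks were off, neither with any visible effect:
- **Camera offset:** The two cameras differed by about 1–3 mm throughout, roughly within their calibration.
- **First push on B:** It landed about 6 mm off centre, still well on the 40 mm head.

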